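# Return stray levelling feet to their stock bins

### The job

Four levelling feet for the shelving (a black base plate with an upright steel stem) have been left about on the bench: a large round, a small round, a large square and a small square one. Put each back into the red bin that already holds feet of the same shape and size, setting it down gently (not dropped), standing upright in the bin's empty front bay. Leave the steel hexagon bar and the three-armed hand knob where they lie.

Things in the scene. Friction and masses are not known exactly. Their poses are not given: they have to be found in the camera images.
- foot_large_round: Loose large round levelling foot standing on the bench: black base plate, round, 58 mm across, 10 mm thick, with an upright steel stem 16 mm in diameter on its centre, up to 70 mm above the underside (hex nut 22 mm wide on the base, to 19 mm). 0.08 to 0.21 kg. Origin: centre of the underside; z up. Can be gripped by the stem from above in any direction.
- foot_small_round: Loose small round levelling foot standing on the bench: black base plate, round, 40 mm across, 10 mm thick, with an upright steel stem 16 mm in diameter on its centre, up to 70 mm above the underside (hex nut 22 mm wide on the base, to 19 mm). 0.08 to 0.21 kg. Origin: centre of the underside; z up. Can be gripped by the stem from above in any direction.
- foot_large_square: Loose large square levelling foot standing on the bench: black base plate, square, 54 x 54 mm, 10 mm thick, with an upright steel stem 16 mm in diameter on its centre, up to 70 mm above the underside (hex nut 22 mm wide on the base, to 19 mm). 0.08 to 0.21 kg. Origin: centre of the underside; z up; x, y parallel to the base's sides. Can be gripped by the stem from above in any direction.
- foot_small_square: Loose small square levelling foot standing on the bench: black base plate, square, 36 x 36 mm, 10 mm thick, with an upright steel stem 16 mm in diameter on its centre, up to 70 mm above the underside (hex nut 22 mm wide on the base, to 19 mm). 0.08 to 0.21 kg. Origin: centre of the underside; z up; x, y parallel to the base's sides. Can be gripped by the stem from above in any direction.
- bin_large_round: Fixed red bin, 175 (x) x 130 mm, one of four alike, with two large round feet upright in its back half (x = 50, y = +-30 mm, tops 74 mm above the bench). Origin: centre of underside; x from its low front, nearest the robot, to its back. Empty front bay 95 (x) x 122 mm inside, centre x = -36, y = 0, floor 4 mm up. Heights: sides and back 36, front lip 22, divider 28 mm.
- bin_small_round: Fixed red bin, 175 (x) x 130 mm, one of four alike, with two small round feet upright in its back half (x = 50, y = +-30 mm, tops 74 mm above the bench). Origin: centre of underside; x from its low front, nearest the robot, to its back. Empty front bay 95 (x) x 122 mm inside, centre x = -36, y = 0, floor 4 mm up. Heights: sides and back 36, front lip 22, divider 28 mm.
- bin_large_square: Fixed red bin, 175 (x) x 130 mm, one of four alike, with two large square feet upright in its back half (x = 50, y = +-30 mm, tops 74 mm above the bench). Origin: centre of underside; x from its low front, nearest the robot, to its back. Empty front bay 95 (x) x 122 mm inside, centre x = -36, y = 0, floor 4 mm up. Heights: sides and back 36, front lip 22, divider 28 mm.
- bin_small_square: Fixed red bin, 175 (x) x 130 mm, one of four alike, with two small square feet upright in its back half (x = 50, y = +-30 mm, tops 74 mm above the bench). Origin: centre of underside; x from its low front, nearest the robot, to its back. Empty front bay 95 (x) x 122 mm inside, centre x = -36, y = 0, floor 4 mm up. Heights: sides and back 36, front lip 22, divider 28 mm.
- hex_sleeve: Bystander, loose: upright steel hexagon bar, 34 mm across the corners, 40 mm tall, a dark spot in its top, no base plate. Leave it alone. Origin: centre of the underside.
- tri_knob: Bystander, loose: black three-armed hand knob lying flat, 90 mm across, 22 mm high. Leave it alone. Origin: centre of the underside. (A tape roll, 60 mm across, 18 mm high, not listed, lies among these things too.)
Not all that is in view belongs to the job. Leave any pink look-alike of the foot_small_square alone.

How it is judged:
At the end, for the whole second after the job is handed in: Each foot stands upright (within 0.1 rad), released and at rest on the floor of the empty front bay of the bin holding its own shape and size (centre inside the bay's 95 x 122 mm, underside within 4 mm of the floor); hexagon bar and hand knob are within 20 mm of where they were (x of foot_large_round in the frame of bin_large_round between -0.0835 and 0.0115 m and y of foot_large_round in the frame of bin_large_round between -0.061 and 0.061 m and z of foot_large_round in the frame of bin_large_round between 0 and 0.008 m and angle between each of foot_large_round, foot_small_round, foot_large_square, foot_small_square's own z axis and vertical below 0.1 rad and linear speed of each of foot_large_round, foot_small_round, foot_large_square, foot_small_square below 0.02 m/s and angular speed of each of foot_large_round, foot_small_round, foot_large_square, foot_small_square below 0.2 rad/s and x of foot_small_round in the frame of bin_small_round between -0.0835 and 0.0115 m and y of foot_small_round in the frame of bin_small_round between -0.061 and 0.061 m and z of foot_small_round in the frame of bin_small_round between 0 and 0.008 m and x of foot_large_square in the frame of bin_large_square between -0.0835 and 0.0115 m and y of foot_large_square in the frame of bin_large_square between -0.061 and 0.061 m and z of foot_large_square in the frame of bin_large_square between 0 and 0.008 m and x of foot_small_square in the frame of bin_small_square between -0.0835 and 0.0115 m and y of foot_small_square in the frame of bin_small_square between -0.061 and 0.061 m and z of foot_small_square in the frame of bin_small_square between 0 and 0.008 m and distance of each of hex_sleeve, tri_knob from where it was at the start of the episode below 0.02 m); the robot touches nothing.
It fails at once if a foot is dropped or thrown: let go and faster than 0.7 m/s (a fall of about 25 mm) ((contact force between foot_large_round and the fingers below 0.2 N and linear speed of foot_large_round above 0.7 m/s) or (contact force between foot_small_round and the fingers below 0.2 N and linear speed of foot_small_round above 0.7 m/s) or (contact force between foot_large_square and the fingers below 0.2 N and linear speed of foot_large_square above 0.7 m/s) or (contact force between foot_small_square and the fingers below 0.2 N and linear speed of foot_small_square above 0.7 m/s)).
It fails at once if the hexagon bar is shifted by more than 20 mm (distance of hex_sleeve from where it was at the start of the episode above 0.02 m).
It fails at once if the hand knob is shifted by more than 20 mm (distance of tri_knob from where it was at the start of the episode above 0.02 m).
It also fails if it takes over 99 s, if anything falls off the work surface, if the arm or the gripper's body presses on something with over 40 N, if the wrist force passes 120 N, or if a joint passes its speed limit or range.

### The arm

A 6-joint arm with a two-finger parallel gripper is mounted at the origin on the work surface. World frame = base frame: x ahead of the robot, y to its left, z up, the work surface at z = 0. Lengths are in m, angles in rad, forces in N, time in s.
With the tool pointing down it reaches from about 0.275 to 0.75 m from the base axis. Payload 10.2 kg.
Tool frame: the origin (TCP) lies at the very end of the fingers, on their centre line; the grasp point (between the pads) lies 19 mm behind it (grasp_offset is the z of the grasp point in the tool frame, in m); z points along the fingers, y is the line along which they close (so a half turn about z gives the same grasp; the last joint's range is limited). The gripper opens to 88 mm and grips with 3 to 60 N. Pads are 18 mm wide; open, the fingers measure 123 mm over their backs; the gripper's body (75 mm by 187 mm) begins 45 mm behind the grasp point.
Start: joints at [-1.561, 0.313, 1.498, -0, 1.331, -0.223], TCP at [0.121, -0.511, 0.239] pointing down, gripper open.
Joint ranges: [-2.94, 2.94], [-0.97, 2.17], [0.19, 2.56], [-1.23, 4.37], [0.02, 3.11], [-2.88, 2.88]. Speed limits (rad/s): [2.39, 2.39, 3.01, 3.14, 3.14, 3.14].

### API

Orientations are given as a unit quaternion [w, x, y, z].
In Python, from workcell import * gives the robot as it stands.
- The arm moves only by the shell command python3 -m handwheel 'ROWS'. ROWS is a JSON object of lists of equal length, an entry for each row: "offset": the shift along the tool's x, y, z in units of 12 cm (1.0 is 12 cm), a list of three; "roll": the turn about the tool's z in units of 2 rad (1.0 is 2 rad); "gripper": the opening, from 0 (shut) to 1 (fully open). A call has exactly 5 rows; each row is the pose to reach, as a shift and turn from the pose commanded when the call began, along the tool's axes at that moment; what a row does not reach only later rows make up. A row lasts 1/10 s, in which the tool goes at most 50 mm and 8.59 degrees, less where a joint would pass 70% of its speed; a pose out of reach is approached as far as the arm can. A call with a number of a shift or a turn outside -1 to 1 is refused whole. A call with a gripper value outside its range is refused whole. The fingers move at their own pace and stop on an object; the grip force is fixed at half the most. Time passes only in rows, so rows that repeat a pose let the fingers close, or fill a call up. It gives the time, the measured TCP pose, the force, the opening and the grip force at its end, in the units of the state.
- state(): the state, without advancing time (a new reading comes with each control period).
- camera(name): name is "scene" or "top" or "wrist"; returns a dict with "image" (420x560x3 uint8, red, green, blue), "depth" (420x560 float32, m along the optical axis (not along the pixel's ray), 0 where there is no reading), "fx", "fy", "cx", "cy" (pixels), "world_to_cam" (4x4, takes a point from world to camera coordinates). Camera axes: x right, y down, z forward; pixel columns grow to the right and rows downward; lengths in m; the calibration is good to about 2 mm. A picture is of the moment at which its call begins.
- sign_off(): hands the job in; it is judged then, once.
The state is a dict: "t": time; "q": joint angles; "joint_vel": joint speeds; "joint_torque": joint torques, N m; "position": TCP position; "orientation": TCP orientation; "wrist_force": force on the tool from outside, world axes, zero at the start; "wrist_torque": the same for the moment, N m; "width": finger opening in m; "grip_force": force on a finger pad.
Only numpy, scipy, OpenCV 4.12 (cv2) and the standard library are available. Lean on these libraries where they do the work, as an engineer would, in place of code of your own. Each camera call takes 0.05 s, during which the arm holds its last target. There are 200 camera calls.

## Working session

There is one attempt and no reset: what is moved stays moved. The work goes in short steps, Python scripts to look and compute and a shell command to move; the robot and the scene stay as the last step left them, time stands still between calls to the robot, and variables do not carry over. Pictures are saved under pics/ and viewed, at most 14 in all, crops included, and the job is handed in when it is done.

```bash
mkdir -p pics
python3 - <<'E'
from workcell import *
import cv2,json
s=state();print(s['t'],s['position'],s['orientation'],s['width'])
for n in('top','scene'):
    c=camera(n);cv2.imwrite(f'pics/{n}0.png',c['image'][:,:,::-1]);print(n,c['fx'],c['fy'],c['cx'],c['cy'],c['world_to_cam'])
    import numpy as np;np.savez(f'{n}0.npz',**c)
E
```

```text
0.0 [ 0.12110672 -0.51058469  0.23814504] [-6.57157618e-04  9.93232963e-01  1.16137182e-01  6.83996559e-05] 0.08808686976199867
top 410.8881639062207 410.8881639062207 277.8862683807453 205.56025940932764 [[ 0.01543609 -0.99971941  0.01796753 -0.02734839]
 [-0.98246834 -0.0185038  -0.18550892  0.51219144]
 [ 0.18578934 -0.01478899 -0.9824783   0.7321404 ]
 [ 0.          0.          0.          1.        ]]
scene 477.8581731370993 477.8581731370993 276.2357837424229 205.43644281633038 [[ 0.39506363  0.91864992 -0.00265628 -0.22355979]
 [ 0.71347658 -0.3086481  -0.62903698 -0.35574568]
 [-0.57868462  0.24661444 -0.77737084  1.40545839]
 [ 0.          0.          0.          1.        ]]
```

View pics/top0.png

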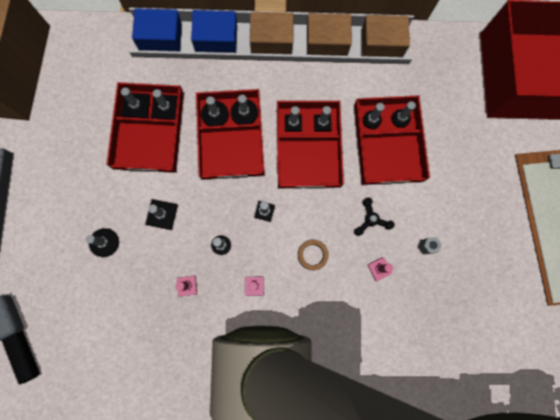

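View pics/scene0.png

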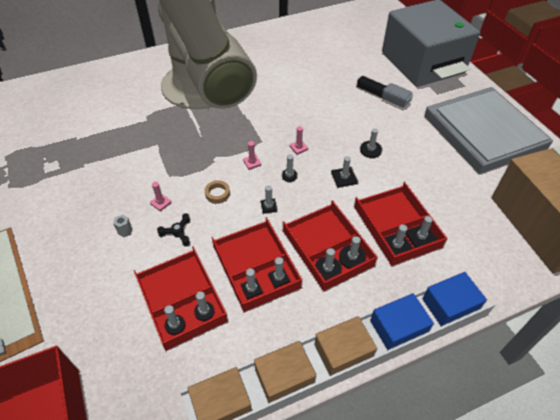

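The top view shows the bins left to right: large square (146,128), large round (230,134), small square (310,144) and small round (391,140). The loose feet are large round (104,242), large square (161,213), small square (264,211) and small round (221,245). The scene view agrees. Next I'll measure from both views.

```bash
cat > h.py <<'E'
import numpy as np,cv2
def load(n):return dict(np.load(n))
def ray(c,uv):
    T=c['world_to_cam'];R=T[:3,:3];o=-R.T@T[:3,3]
    uv=np.atleast_2d(uv).astype(float)
    d=np.c_[(uv[:,0]-c['cx'])/c['fx'],(uv[:,1]-c['cy'])/c['fy'],np.ones(len(uv))]@R
    return o,d
def plane(c,uv,z):
    o,d=ray(c,uv);return (o+d*((z-o[2])/d[:,2])[:,None])[:,:2]
def cloud(c):
    v,u=np.mgrid[:420,:560];o,d=ray(c,np.c_[u.ravel(),v.ravel()])
    return (o+d*c['depth'].reshape(-1,1)).reshape(420,560,3)
def pix(c,p):
    q=c['world_to_cam']@np.append(p,1);return c['fx']*q[0]/q[2]+c['cx'],c['fy']*q[1]/q[2]+c['cy']
def tri(c1,u1,c2,u2):
    A=[];b=[]
    for c,u in((c1,u1),(c2,u2)):
        o,d=ray(c,u);d=d[0]/np.linalg.norm(d[0]);P=np.eye(3)-np.outer(d,d);A.append(P);b.append(P@o)
    return np.linalg.lstsq(np.vstack(A),np.hstack(b),rcond=None)[0]
E
cat > m.py <<'E'
from h import *
t,s=load('top0.npz'),load('scene0.npz')
for n,(u,v) in dict(LR=(104,242),LS=(161,213),SS=(264,211),SR=(221,245)).items():
    c=t;hsv=cv2.cvtColor(c['image'],cv2.COLOR_RGB2HSV)
    m=(hsv[:,:,2]<75).astype(np.uint8);w=np.zeros_like(m);w[v-22:v+22,u-22:u+22]=1
    cs,_=cv2.findContours(m*w,cv2.RETR_EXTERNAL,cv2.CHAIN_APPROX_NONE);k=max(cs,key=cv2.contourArea)[:,0]
    q=plane(t,k,.01).astype(np.float32)
    print(n,'base circle',np.round(cv2.minEnclosingCircle(q),4) if 0 else [np.round(x,4) for x in cv2.minEnclosingCircle(q)],'rect',[np.round(x,4) for x in cv2.minAreaRect(q)])
    ctr=np.array(cv2.minAreaRect(q)[0])
    for nm,c in(('top',t),('scene',s)):
        P=cloud(c);near=(np.hypot(*(P[...,:2]-ctr).transpose(2,0,1))<.02)&(c['depth']>0)
        Z=P[near][:,2];hi=near&(P[...,2]>Z.max()-.006)
        vv,uu=np.nonzero(hi);print('  ',nm,'zmax',Z.max().round(4),'topxy',np.median(P[hi],0).round(4),'px',uu.mean().round(1),vv.mean().round(1),hi.sum())
        if nm=='top':pt=(uu.mean(),vv.mean())
        else:print('   tri',tri(t,pt,s,(uu.mean(),vv.mean())).round(4))
P=cloud(t);hsv=cv2.cvtColor(t['image'],cv2.COLOR_RGB2HSV)
red=((hsv[:,:,1]>150)&((hsv[:,:,0]<8)|(hsv[:,:,0]>172))&(hsv[:,:,2]>40)).astype(np.uint8)
for n,(u,v) in dict(LS=(146,150),LR=(230,155),SS=(310,165),SR=(391,160)).items():
    w=np.zeros_like(red);w[75:195,u-41:u+41]=1
    l=cv2.connectedComponents(red*w)[1];k=(l==l[v,u])&(t['depth']>0)
    p=P[k];p=p[(p[:,2]>-.002)&(p[:,2]<.045)]
    r=cv2.minAreaRect(p[:,:2].astype(np.float32))
    S=cloud(s);fl=P[v-6:v+6,u-12:u+12,2]
    ctr=np.array(P[v,u]);near=np.hypot(*(S[...,:2]-ctr[:2]).transpose(2,0,1))<.015
    print(n,'rect',[np.round(x,4) for x in r],'floor z top',np.median(fl).round(4),'scene',np.median(S[near][:,2]).round(4),'at',ctr.round(4), 'rim',np.percentile(p[:,2],98).round(4))
E
python3 m.py
```

```text
LR base circle [array([0.441 , 0.3189]), np.float64(0.0284)] rect [array([0.4404, 0.3188]), array([0.0526, 0.0558]), np.float64(1.0188)]
   top zmax 0.0725 topxy [0.4407 0.3206 0.0701] px 89.4 238.9 66
   scene zmax 0.0733 topxy [0.4392 0.3181 0.0696] px 374.6 130.5 28
   tri [0.4405 0.3186 0.0711]
LS base circle [array([0.4981, 0.211 ]), np.float64(0.0349)] rect [array([0.4985, 0.2108]), array([0.0525, 0.0513]), np.float64(79.6859)]
   top zmax 0.0731 topxy [0.4993 0.2122 0.0705] px 151.9 208.5 59
   scene zmax 0.074 topxy [0.4976 0.2107 0.0703] px 347.2 158.4 28
   tri [0.4981 0.2109 0.071 ]
SS base circle [array([0.5084, 0.0083]), np.float64(0.0219)] rect [array([0.5086, 0.0081]), array([0.0326, 0.0337]), np.float64(76.4097)]
   top zmax 0.0729 topxy [0.509  0.0091 0.0698] px 263.5 205.1 57
   scene zmax 0.0738 topxy [0.5083 0.0054 0.0705] px 268.1 187.8 32
   tri [0.5084 0.0069 0.0702]
SR base circle [array([0.4398, 0.0911]), np.float64(0.0183)] rect [array([0.4388, 0.0899]), array([0.0328, 0.0355]), np.float64(55.228)]
   top zmax 0.0723 topxy [0.4402 0.0926 0.0697] px 216.2 241.5 60
   scene zmax 0.0736 topxy [0.4377 0.0904 0.0702] px 290.0 156.5 28
   tri [0.4397 0.091  0.0709]
LS rect [array([0.6748, 0.2504]), array([0.1285, 0.1742]), np.float64(88.103)] floor z top 0.0042 scene 0.004 at [0.6315 0.2526 0.0044] rim 0.0365
LR rect [array([0.6641, 0.0809]), array([0.1742, 0.1255]), np.float64(4.8822)] floor z top 0.0039 scene 0.0042 at [0.6253 0.0809 0.0018] rim 0.0359
SS rect [array([ 0.6463, -0.079 ]), array([0.1744, 0.1267]), np.float64(1.5098)] floor z top 0.0037 scene 0.004 at [ 0.6072 -0.0839  0.0026] rim 0.0359
SR rect [array([ 0.6587, -0.2445]), array([0.1739, 0.1294]), np.float64(4.4061)] floor z top 0.0038 scene 0.004 at [ 0.6212 -0.2513  0.0032] rim 0.0361
```

```bash
python3 -m handwheel '{"offset":[[0,0,0],[0,0,0],[0,0,0],[0,0,0],[0,0,0]],"roll":[0.06,0.116,0.116,0.116,0.116],"gripper":[1,1,1,1,1]}'
python3 -m handwheel '{"offset":[[0.15,-0.3,0],[0.3,-0.6,0],[0.5,-1,0],[0.5,-1,0],[0.5,-1,0]],"roll":[0,0,0,0,0],"gripper":[1,1,1,1,1]}'
```

```text
t: 0.6
position: [0.1211, -0.5108, 0.2386]
orientation: [-0.0, 1.0, 0.001, 0.0]
wrist_force: [-0.3, -0.5, -0.3]
width: 0.0881
grip_force: 0.0
t: 1.1
position: [0.1814, -0.3904, 0.2392]
orientation: [0.001, 1.0, 0.002, 0.0]
wrist_force: [-0.9, -0.4, 1.0]
width: 0.0883
grip_force: 0.0
```

```bash
python3 -m handwheel '{"offset":[[0.18,-0.34,0],[0.36,-0.68,0],[0.53,-1,0],[0.53,-1,0],[0.53,-1,0]],"roll":[0,0,0,0,0],"gripper":[1,1,1,1,1]}' >/dev/null
python3 -m handwheel '{"offset":[[0.18,-0.34,0],[0.36,-0.68,0],[0.53,-1,0],[0.53,-1,0],[0.53,-1,0]],"roll":[0,0,0,0,0],"gripper":[1,1,1,1,1]}'
python3 -m handwheel '{"offset":[[0.18,-0.34,0],[0.36,-0.68,0],[0.53,-1,0],[0.53,-1,0],[0.53,-1,0]],"roll":[0,0,0,0,0],"gripper":[1,1,1,1,1]}' >/dev/null
python3 -m handwheel '{"offset":[[0.18,-0.34,0],[0.36,-0.68,0],[0.53,-1,0],[0.53,-1,0],[0.53,-1,0]],"roll":[0,0,0,0,0],"gripper":[1,1,1,1,1]}' >/dev/null
python3 -m handwheel '{"offset":[[0.18,-0.34,0],[0.36,-0.68,0],[0.53,-1,0],[0.53,-1,0],[0.53,-1,0]],"roll":[0,0,0,0,0],"gripper":[1,1,1,1,1]}'
python3 - <<'E'
from workcell import *
import cv2
c=camera('wrist');cv2.imwrite('pics/w1.png',c['image'][:,:,::-1]);print(state()['q'])
E
```

```text
t: 2.1
position: [0.3083, -0.1518, 0.2388]
orientation: [0.0, 1.0, 0.001, -0.0]
wrist_force: [-0.3, -0.6, -0.5]
width: 0.0884
grip_force: 0.0
t: 3.6
position: [0.499, 0.2072, 0.2384]
orientation: [0.0, 1.0, -0.001, -0.0]
wrist_force: [0.4, -0.7, -0.1]
width: 0.0882
grip_force: 0.0
[ 1.76473135e-01  3.46383064e-01  1.45179226e+00 -4.82178754e-04
  1.34407986e+00  1.74931746e+00]
```

View pics/w1.png

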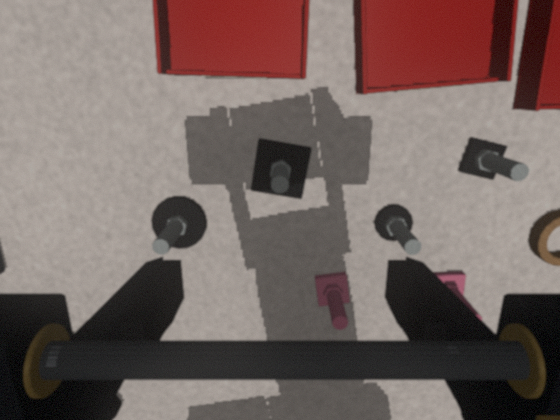

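The wrist view shows the large square foot at (281,168), centred between the fingers (u≈285), and the pink look-alike at (335,300) is clear of them. I'll descend and grip.

```bash
python3 -m handwheel '{"offset":[[0,-0.03,0.25],[0,-0.03,0.5],[0,-0.03,0.75],[0,-0.03,1],[0,-0.03,1]],"roll":[0,0,0,0,0],"gripper":[1,1,1,1,1]}'
python3 -m handwheel '{"offset":[[0,0,0.2],[0,0,0.4],[0,0,0.6],[0,0,0.68],[0,0,0.68]],"roll":[0,0,0,0,0],"gripper":[1,1,1,1,1]}'
python3 -m handwheel '{"offset":[[0,0,0],[0,0,0],[0,0,0],[0,0,0],[0,0,0]],"roll":[0,0,0,0,0],"gripper":[0,0,0,0,0]}'
python3 -m handwheel '{"offset":[[0,0,0],[0,0,0],[0,0,0],[0,0,0],[0,0,0]],"roll":[0,0,0,0,0],"gripper":[0,0,0,0,0]}'
```

```text
t: 4.15
position: [0.4968, 0.2105, 0.1161]
orientation: [0.001, 1.0, -0.001, -0.003]
wrist_force: [0.3, -0.4, -0.2]
width: 0.0881
grip_force: 0.0
t: 4.65
position: [0.4987, 0.2122, 0.0376]
orientation: [0.0, 1.0, -0.0, -0.0]
wrist_force: [0.5, -0.2, 0.1]
width: 0.0877
grip_force: 0.0
t: 5.15
position: [0.4986, 0.2131, 0.0374]
orientation: [-0.0, 1.0, 0.0, 0.0]
wrist_force: [0.8, -0.2, 0.2]
width: 0.0503
grip_force: 0.0
t: 5.65
position: [0.4985, 0.213, 0.0371]
orientation: [0.0, 1.0, 0.0, -0.0]
wrist_force: [-0.7, -0.8, -0.5]
width: 0.0147
grip_force: 30.0
```

```bash
python3 -m handwheel '{"offset":[[0,0,-0.1],[0,0,-0.3],[0,0,-0.55],[0,0,-0.8],[0,0,-0.8]],"roll":[0,0,0,0,0],"gripper":[0,0,0,0,0]}'
python3 -m handwheel '{"offset":[[0.15,-0.04,0],[0.35,-0.1,0],[0.55,-0.15,0],[0.75,-0.2,0],[0.85,-0.24,0]],"roll":[0,0,0,0,0],"gripper":[0,0,0,0,0]}'
python3 -m handwheel '{"offset":[[0.15,-0.04,0],[0.25,-0.07,0],[0.31,-0.08,0],[0.31,-0.08,0],[0.31,-0.08,0]],"roll":[0,0,0,0,0],"gripper":[0,0,0,0,0]}'
python3 - <<'E'
from workcell import *
import cv2
c=camera('wrist');cv2.imwrite('pics/w2.png',c['image'][:,:,::-1])
E
```

```text
t: 6.15
position: [0.5002, 0.2135, 0.1374]
orientation: [-0.001, 1.0, 0.0, 0.004]
wrist_force: [-0.0, -0.1, -1.3]
width: 0.015
grip_force: 30.0
t: 6.65
position: [0.6014, 0.2419, 0.1318]
orientation: [0.0, 1.0, 0.0, -0.001]
wrist_force: [-0.7, 0.3, -2.0]
width: 0.0149
grip_force: 30.0
t: 7.15
position: [0.6372, 0.2515, 0.1326]
orientation: [0.0, 1.0, 0.0, -0.001]
wrist_force: [1.0, -0.1, -0.9]
width: 0.0147
grip_force: 30.0
```

View pics/w2.png

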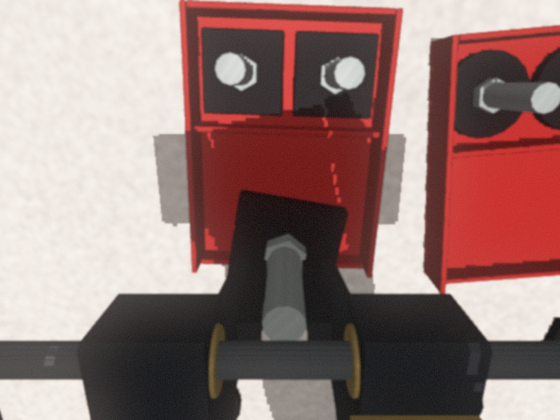

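The foot hangs upright over the large square bin, whose own feet are square at (240,70) and (335,70). I'll lower and release it.

```bash
python3 -m handwheel '{"offset":[[0,0,0.15],[0,0,0.35],[0,0,0.55],[0,0,0.65],[0,0,0.7]],"roll":[0,0,0,0,0],"gripper":[0,0,0,0,0]}'
python3 -m handwheel '{"offset":[[0,0,0.02],[0,0,0.04],[0,0,0.06],[0,0,0.06],[0,0,0.06]],"roll":[0,0,0,0,0],"gripper":[0,0,0,0,0]}'
python3 -m handwheel '{"offset":[[0,0,0],[0,0,0],[0,0,0],[0,0,0],[0,0,0]],"roll":[0,0,0,0,0],"gripper":[0.5,0.5,0.5,0.5,0.5]}'
python3 -m handwheel '{"offset":[[0,0,-0.1],[0,0,-0.3],[0,0,-0.6],[0,0,-0.8],[0,0,-0.8]],"roll":[0,0,0,0,0],"gripper":[0.5,0.5,0.5,0.5,0.5]}'
```

```text
t: 7.7
position: [0.6371, 0.2515, 0.0483]
orientation: [0.0, 1.0, 0.0, -0.001]
wrist_force: [0.6, -0.1, -1.3]
width: 0.0149
grip_force: 30.0
t: 8.2
position: [0.6378, 0.2516, 0.0423]
orientation: [-0.0, 1.0, 0.0, 0.0]
wrist_force: [0.8, 0.2, -1.7]
width: 0.0152
grip_force: 30.0
t: 8.7
position: [0.6377, 0.2516, 0.042]
orientation: [-0.0, 1.0, 0.0, 0.0]
wrist_force: [0.3, 0.1, -0.1]
width: 0.0443
grip_force: 0.0
t: 9.2
position: [0.6393, 0.252, 0.1429]
orientation: [-0.001, 1.0, 0.0, 0.004]
wrist_force: [-0.3, 1.2, 0.2]
width: 0.0439
grip_force: 0.0
```

```bash
python3 -m handwheel '{"offset":[[-0.3,-0.1,0],[-0.6,-0.2,0],[-0.85,-0.28,0],[-0.85,-0.28,0],[-0.85,-0.28,0]],"roll":[0,0,0,0,0],"gripper":[1,1,1,1,1]}'
python3 -m handwheel '{"offset":[[-0.3,-0.1,0],[-0.6,-0.2,0],[-0.8,-0.28,0],[-0.8,-0.28,0],[-0.8,-0.28,0]],"roll":[0,0,0,0,0],"gripper":[1,1,1,1,1]}'
python3 -m handwheel '{"offset":[[0,0,0.2],[0,0,0.45],[0,0,0.7],[0,0,0.84],[0,0,0.84]],"roll":[0,0,0,0,0],"gripper":[1,1,1,1,1]}'
python3 -m handwheel '{"offset":[[0,0,0],[0,0,0],[0,0,0],[0,0,0],[0,0,0]],"roll":[0,0,0,0,0],"gripper":[0,0,0,0,0]}'
python3 -m handwheel '{"offset":[[0,0,0],[0,0,0],[0,0,0],[0,0,0],[0,0,0]],"roll":[0,0,0,0,0],"gripper":[0,0,0,0,0]}'
python3 -m handwheel '{"offset":[[0,0,-0.1],[0,0,-0.3],[0,0,-0.55],[0,0,-0.8],[0,0,-0.8]],"roll":[0,0,0,0,0],"gripper":[0,0,0,0,0]}'
python3 - <<'E'
from workcell import *
import cv2
c=camera('top');cv2.imwrite('pics/t1.png',c['image'][:,:,::-1])
E
```

```text
t: 9.7
position: [0.5355, 0.2852, 0.1377]
orientation: [0.0, 1.0, 0.001, -0.0]
wrist_force: [1.6, 0.3, 0.2]
width: 0.0819
grip_force: 0.0
t: 10.2
position: [0.4407, 0.3184, 0.1379]
orientation: [-0.0, 1.0, 0.0, 0.0]
wrist_force: [-0.2, 0.0, -0.1]
width: 0.0881
grip_force: 0.0
t: 10.7
position: [0.44, 0.3174, 0.0347]
orientation: [0.001, 1.0, -0.0, -0.002]
wrist_force: [0.0, 0.2, -0.4]
width: 0.088
grip_force: 0.0
t: 11.2
position: [0.4398, 0.3187, 0.0375]
orientation: [-0.0, 1.0, 0.0, 0.0]
wrist_force: [1.3, -0.2, -1.1]
width: 0.0503
grip_force: 0.0
t: 11.7
position: [0.4396, 0.3186, 0.0371]
orientation: [0.0, 1.0, 0.0, -0.0]
wrist_force: [0.6, 0.2, -0.9]
width: 0.0149
grip_force: 30.0
t: 12.2
position: [0.4412, 0.3194, 0.1375]
orientation: [-0.002, 1.0, 0.001, 0.003]
wrist_force: [0.8, 0.1, -0.9]
width: 0.015
grip_force: 30.0
```

View pics/t1.png

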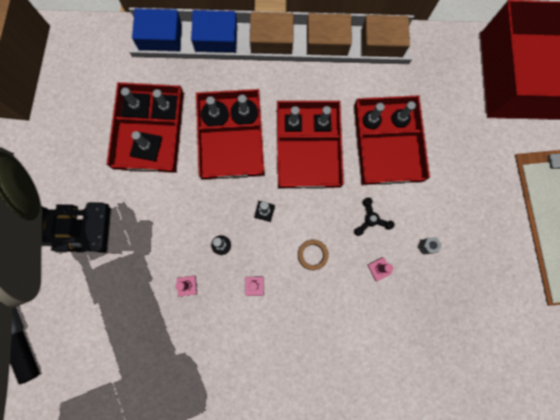

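The large square foot stands upright in its front bay at (145,146). The large round foot is held, so I'll carry it to the large round bin.

```bash
python3 -m handwheel '{"offset":[[0.1,0.12,0],[0.25,0.32,0],[0.4,0.5,0],[0.52,0.67,0],[0.52,0.67,0]],"roll":[0,0,0,0,0],"gripper":[0,0,0,0,0]}'
python3 -m handwheel '{"offset":[[0.15,0.2,0],[0.3,0.4,0],[0.45,0.57,0],[0.52,0.67,0],[0.52,0.67,0]],"roll":[0,0,0,0,0],"gripper":[0,0,0,0,0]}'
python3 -m handwheel '{"offset":[[0.15,0.2,0],[0.3,0.4,0],[0.45,0.57,0],[0.53,0.67,0],[0.53,0.67,0]],"roll":[0,0,0,0,0],"gripper":[0,0,0,0,0]}'
python3 -m handwheel '{"offset":[[0,0,0.1],[0,0,0.3],[0,0,0.5],[0,0,0.65],[0,0,0.7]],"roll":[0,0,0,0,0],"gripper":[0,0,0,0,0]}'
python3 -m handwheel '{"offset":[[0,0,0.02],[0,0,0.04],[0,0,0.06],[0,0,0.06],[0,0,0.06]],"roll":[0,0,0,0,0],"gripper":[0,0,0,0,0]}'
```

```text
t: 12.75
position: [0.5029, 0.236, 0.1317]
orientation: [0.0, 1.0, -0.001, -0.001]
wrist_force: [-0.3, 1.1, -0.9]
width: 0.0151
grip_force: 30.0
t: 13.25
position: [0.5646, 0.1572, 0.1322]
orientation: [0.0, 1.0, -0.0, -0.001]
wrist_force: [-0.3, 0.6, -2.3]
width: 0.0149
grip_force: 30.0
t: 13.75
position: [0.6283, 0.0774, 0.1326]
orientation: [-0.0, 1.0, -0.0, -0.0]
wrist_force: [0.2, 0.4, -2.2]
width: 0.015
grip_force: 30.0
t: 14.25
position: [0.6261, 0.0791, 0.0465]
orientation: [-0.0, 1.0, 0.001, -0.002]
wrist_force: [0.1, 0.1, -1.1]
width: 0.0151
grip_force: 30.0
t: 14.75
position: [0.6284, 0.0776, 0.0423]
orientation: [0.0, 1.0, 0.0, 0.0]
wrist_force: [-0.0, 0.1, -1.5]
width: 0.015
grip_force: 30.0
```

```bash
python3 -m handwheel '{"offset":[[0,0,0],[0,0,0],[0,0,0],[0,0,0],[0,0,0]],"roll":[0,0,0,0,0],"gripper":[0.5,0.5,0.5,0.5,0.5]}'
python3 -m handwheel '{"offset":[[0,0,-0.1],[0,0,-0.3],[0,0,-0.6],[0,0,-0.8],[0,0,-0.8]],"roll":[0,0,0,0,0],"gripper":[0.5,0.5,0.5,0.5,0.5]}'
python3 -m handwheel '{"offset":[[-0.3,-0.02,0],[-0.6,-0.04,0],[-0.8,-0.06,0],[-0.8,-0.06,0],[-0.8,-0.06,0]],"roll":[0,0,0,0,0],"gripper":[1,1,1,1,1]}'
python3 -m handwheel '{"offset":[[-0.3,-0.02,0],[-0.6,-0.04,0],[-0.77,-0.05,0],[-0.77,-0.05,0],[-0.77,-0.05,0]],"roll":[0,0,0,0,0],"gripper":[1,1,1,1,1]}'
python3 -m handwheel '{"offset":[[0,0,0.2],[0,0,0.45],[0,0,0.7],[0,0,0.84],[0,0,0.84]],"roll":[0,0,0,0,0],"gripper":[1,1,1,1,1]}'
python3 -m handwheel '{"offset":[[0,0,0],[0,0,0],[0,0,0],[0,0,0],[0,0,0]],"roll":[0,0,0,0,0],"gripper":[0,0,0,0,0]}'
python3 -m handwheel '{"offset":[[0,0,0],[0,0,0],[0,0,0],[0,0,0],[0,0,0]],"roll":[0,0,0,0,0],"gripper":[0,0,0,0,0]}'
python3 -m handwheel '{"offset":[[0,0,-0.1],[0,0,-0.3],[0,0,-0.55],[0,0,-0.8],[0,0,-0.8]],"roll":[0,0,0,0,0],"gripper":[0,0,0,0,0]}'
```

```text
t: 15.25
position: [0.6283, 0.0775, 0.042]
orientation: [-0.0, 1.0, 0.0, 0.0]
wrist_force: [0.1, 0.2, -0.2]
width: 0.0438
grip_force: 0.0
t: 15.75
position: [0.6299, 0.0775, 0.1426]
orientation: [0.0, 1.0, 0.0, 0.004]
wrist_force: [0.2, 0.2, 0.4]
width: 0.0442
grip_force: 0.0
t: 16.25
position: [0.5325, 0.0846, 0.138]
orientation: [0.0, 1.0, 0.0, 0.0]
wrist_force: [-0.1, -0.4, 0.2]
width: 0.082
grip_force: 0.0
t: 16.75
position: [0.4412, 0.0904, 0.1381]
orientation: [0.0, 1.0, 0.0, 0.001]
wrist_force: [0.7, 0.8, -0.8]
width: 0.0881
grip_force: 0.0
t: 17.25
position: [0.44, 0.0904, 0.0351]
orientation: [-0.0, 1.0, 0.0, -0.002]
wrist_force: [-0.5, -0.0, 0.4]
width: 0.0883
grip_force: 0.0
t: 17.75
position: [0.4401, 0.0906, 0.0375]
orientation: [0.0, 1.0, 0.0, 0.0]
wrist_force: [0.3, 0.4, 0.4]
width: 0.0502
grip_force: 0.0
t: 18.25
position: [0.4399, 0.0906, 0.0371]
orientation: [0.0, 1.0, 0.0, 0.0]
wrist_force: [0.5, -1.0, 0.1]
width: 0.015
grip_force: 30.0
t: 18.75
position: [0.4414, 0.0906, 0.1361]
orientation: [0.0, 1.0, 0.001, 0.003]
wrist_force: [-0.1, -1.0, -2.1]
width: 0.015
grip_force: 30.0
```

```bash
python3 -m handwheel '{"offset":[[0.1,0.18,0],[0.23,0.43,0],[0.37,0.68,0],[0.51,0.94,0],[0.51,0.94,0]],"roll":[0,0,0,0,0],"gripper":[0,0,0,0,0]}'
python3 -m handwheel '{"offset":[[0.13,0.25,0],[0.27,0.5,0],[0.4,0.74,0],[0.51,0.94,0],[0.51,0.94,0]],"roll":[0,0,0,0,0],"gripper":[0,0,0,0,0]}'
python3 -m handwheel '{"offset":[[0.13,0.25,0],[0.27,0.5,0],[0.4,0.74,0],[0.5,0.94,0],[0.5,0.94,0]],"roll":[0,0,0,0,0],"gripper":[0,0,0,0,0]}'
python3 -m handwheel '{"offset":[[0,0,0.1],[0,0,0.3],[0,0,0.5],[0,0,0.65],[0,0,0.7]],"roll":[0,0,0,0,0],"gripper":[0,0,0,0,0]}'
python3 -m handwheel '{"offset":[[0,0,0.02],[0,0,0.04],[0,0,0.06],[0,0,0.06],[0,0,0.06]],"roll":[0,0,0,0,0],"gripper":[0,0,0,0,0]}'
```

```text
t: 19.25
position: [0.5021, -0.0251, 0.1318]
orientation: [0.0, 1.0, -0.001, -0.0]
wrist_force: [-1.4, 1.0, -1.9]
width: 0.015
grip_force: 30.0
t: 19.75
position: [0.5627, -0.1367, 0.1316]
orientation: [-0.0, 1.0, -0.001, -0.001]
wrist_force: [0.4, 0.5, -1.4]
width: 0.0155
grip_force: 30.0
t: 20.25
position: [0.6225, -0.2488, 0.1314]
orientation: [-0.0, 1.0, -0.0, -0.001]
wrist_force: [-0.4, 0.6, -1.7]
width: 0.015
grip_force: 30.0
t: 20.75
position: [0.621, -0.2451, 0.0461]
orientation: [-0.001, 1.0, 0.001, -0.002]
wrist_force: [-0.9, -0.1, -0.5]
width: 0.0151
grip_force: 30.0
t: 21.25
position: [0.6226, -0.2477, 0.0423]
orientation: [0.0, 1.0, 0.0, 0.0]
wrist_force: [-0.4, -0.8, -0.7]
width: 0.0147
grip_force: 30.0
```

```bash
python3 -m handwheel '{"offset":[[0,0,0],[0,0,0],[0,0,0],[0,0,0],[0,0,0]],"roll":[0,0,0,0,0],"gripper":[0.5,0.5,0.5,0.5,0.5]}'
python3 -m handwheel '{"offset":[[0,0,-0.1],[0,0,-0.3],[0,0,-0.6],[0,0,-0.8],[0,0,-0.8]],"roll":[0,0,0,0,0],"gripper":[0.5,0.5,0.5,0.5,0.5]}'
python3 -m handwheel '{"offset":[[-0.1,-0.22,0],[-0.2,-0.45,0],[-0.32,-0.71,0],[-0.32,-0.71,0],[-0.32,-0.71,0]],"roll":[0,0,0,0,0],"gripper":[1,1,1,1,1]}'
python3 -m handwheel '{"offset":[[-0.1,-0.22,0],[-0.2,-0.45,0],[-0.32,-0.71,0],[-0.32,-0.71,0],[-0.32,-0.71,0]],"roll":[0,0,0,0,0],"gripper":[1,1,1,1,1]}'
python3 -m handwheel '{"offset":[[-0.1,-0.22,0],[-0.2,-0.45,0],[-0.31,-0.71,0],[-0.31,-0.71,0],[-0.31,-0.71,0]],"roll":[0,0,0,0,0],"gripper":[1,1,1,1,1]}'
python3 -m handwheel '{"offset":[[0,0,0.2],[0,0,0.45],[0,0,0.7],[0,0,0.84],[0,0,0.84]],"roll":[0,0,0,0,0],"gripper":[1,1,1,1,1]}'
python3 -m handwheel '{"offset":[[0,0,0],[0,0,0],[0,0,0],[0,0,0],[0,0,0]],"roll":[0,0,0,0,0],"gripper":[0,0,0,0,0]}'
python3 -m handwheel '{"offset":[[0,0,0],[0,0,0],[0,0,0],[0,0,0],[0,0,0]],"roll":[0,0,0,0,0],"gripper":[0,0,0,0,0]}'
python3 -m handwheel '{"offset":[[0,0,-0.1],[0,0,-0.3],[0,0,-0.55],[0,0,-0.8],[0,0,-0.8]],"roll":[0,0,0,0,0],"gripper":[0,0,0,0,0]}'
```

```text
t: 21.75
position: [0.6225, -0.2477, 0.042]
orientation: [0.0, 1.0, 0.0, 0.0]
wrist_force: [0.4, -0.4, -0.9]
width: 0.044
grip_force: 0.0
t: 22.25
position: [0.6239, -0.2484, 0.1428]
orientation: [0.002, 1.0, 0.0, 0.003]
wrist_force: [1.2, 0.2, 0.0]
width: 0.0439
grip_force: 0.0
t: 22.75
position: [0.584, -0.1622, 0.1377]
orientation: [-0.0, 1.0, 0.001, -0.0]
wrist_force: [0.2, -0.1, 0.7]
width: 0.0815
grip_force: 0.0
t: 23.25
position: [0.5461, -0.0781, 0.1379]
orientation: [0.0, 1.0, 0.0, 0.0]
wrist_force: [0.8, 0.1, -0.5]
width: 0.0884
grip_force: 0.0
t: 23.75
position: [0.5092, 0.0068, 0.138]
orientation: [0.0, 1.0, 0.0, 0.0]
wrist_force: [0.4, -0.2, 1.0]
width: 0.0881
grip_force: 0.0
t: 24.25
position: [0.508, 0.0064, 0.035]
orientation: [-0.0, 1.0, -0.001, -0.002]
wrist_force: [0.8, 0.1, 0.4]
width: 0.0883
grip_force: 0.0
t: 24.75
position: [0.5085, 0.0078, 0.0375]
orientation: [0.0, 1.0, 0.0, 0.0]
wrist_force: [0.1, -0.5, 0.1]
width: 0.0506
grip_force: 0.0
t: 25.25
position: [0.5083, 0.0079, 0.0371]
orientation: [0.0, 1.0, 0.0, -0.0]
wrist_force: [-0.1, 0.3, -1.4]
width: 0.0151
grip_force: 29.9
t: 25.75
position: [0.51, 0.0076, 0.1374]
orientation: [0.001, 1.0, 0.0, 0.004]
wrist_force: [-0.5, -0.0, -0.5]
width: 0.0149
grip_force: 29.9
```

```bash
python3 -m handwheel '{"offset":[[0.08,0.07,0],[0.2,0.17,0],[0.32,0.27,0],[0.42,0.37,0],[0.42,0.37,0]],"roll":[0,0,0,0,0],"gripper":[0,0,0,0,0]}'
python3 -m handwheel '{"offset":[[0.1,0.08,0],[0.22,0.18,0],[0.33,0.27,0],[0.43,0.36,0],[0.43,0.36,0]],"roll":[0,0,0,0,0],"gripper":[0,0,0,0,0]}'
python3 -m handwheel '{"offset":[[0,0,0.1],[0,0,0.3],[0,0,0.5],[0,0,0.65],[0,0,0.7]],"roll":[0,0,0,0,0],"gripper":[0,0,0,0,0]}'
python3 -m handwheel '{"offset":[[0,0,0.02],[0,0,0.04],[0,0,0.06],[0,0,0.06],[0,0,0.06]],"roll":[0,0,0,0,0],"gripper":[0,0,0,0,0]}'
python3 -m handwheel '{"offset":[[0,0,0],[0,0,0],[0,0,0],[0,0,0],[0,0,0]],"roll":[0,0,0,0,0],"gripper":[0.5,0.5,0.5,0.5,0.5]}'
python3 -m handwheel '{"offset":[[0,0,-0.1],[0,0,-0.3],[0,0,-0.6],[0,0,-0.9],[0,0,-1]],"roll":[0,0,0,0,0],"gripper":[0.5,0.5,0.5,0.5,0.5]}'
python3 -m handwheel '{"offset":[[-0.3,0.1,0],[-0.6,0.2,0],[-0.9,0.3,0],[-1,0.35,0],[-1,0.35,0]],"roll":[0,0,0,0,0],"gripper":[0.5,0.5,0.5,0.5,0.5]}'
python3 -m handwheel '{"offset":[[-0.3,0.1,0],[-0.6,0.2,0],[-0.9,0.3,0],[-1,0.35,0],[-1,0.35,0]],"roll":[0,0,0,0,0],"gripper":[0.5,0.5,0.5,0.5,0.5]}'
python3 - <<'E'
from workcell import *
from h import *
c=camera('top');cv2.imwrite('pics/t2.png',c['image'][:,:,::-1]);s=camera('scene')
for n,x,y in(('LS',.6388,.2516),('LR',.6282,.0778),('SS',.6103,-.08),('SR',.6228,-.2473)):
    for k in(c,s):
        P=cloud(k);m=(np.hypot(P[...,0]-x,P[...,1]-y)<.03)&(P[...,2]>.064)
        print(n,np.median(P[m],0).round(4),P[m][:,2].max().round(4))
E
```

```text
t: 26.25
position: [0.5594, -0.0381, 0.1315]
orientation: [-0.0, 1.0, -0.0, -0.001]
wrist_force: [-1.1, 0.4, -1.4]
width: 0.015
grip_force: 29.9
t: 26.75
position: [0.6105, -0.0804, 0.1318]
orientation: [-0.0, 1.0, -0.0, -0.001]
wrist_force: [-0.2, 0.7, -0.8]
width: 0.015
grip_force: 29.9
t: 27.25
position: [0.6084, -0.0785, 0.0463]
orientation: [-0.001, 1.0, 0.001, -0.002]
wrist_force: [0.8, 0.7, -1.1]
width: 0.015
grip_force: 29.9
t: 27.75
position: [0.6105, -0.0797, 0.0423]
orientation: [0.0, 1.0, 0.0, 0.0]
wrist_force: [-0.1, 0.5, -0.7]
width: 0.0149
grip_force: 29.9
t: 28.25
position: [0.6104, -0.0797, 0.042]
orientation: [0.0, 1.0, 0.0, 0.0]
wrist_force: [-0.7, -0.8, -0.9]
width: 0.044
grip_force: 0.0
t: 28.75
position: [0.6116, -0.08, 0.1666]
orientation: [0.001, 1.0, 0.0, 0.003]
wrist_force: [-0.4, 0.6, 0.2]
width: 0.044
grip_force: 0.0
t: 29.25
position: [0.4893, -0.1222, 0.162]
orientation: [-0.0, 1.0, -0.0, -0.0]
wrist_force: [0.5, 1.2, -0.4]
width: 0.0439
grip_force: 0.0
t: 29.75
position: [0.3702, -0.1643, 0.1621]
orientation: [0.0, 1.0, -0.0, 0.0]
wrist_force: [0.0, 0.7, 0.8]
width: 0.0439
grip_force: 0.0
LS [0.6376 0.2515 0.0738] 0.0763
LS [0.6381 0.249  0.073 ] 0.0765
LR [0.6282 0.0795 0.0731] 0.0768
LR [0.6293 0.0762 0.0732] 0.0768
SS [ 0.6099 -0.0789  0.0734] 0.0776
SS [ 0.6119 -0.0819  0.0729] 0.0772
SR [ 0.6211 -0.2446  0.0727] 0.0764
SR [ 0.6236 -0.248   0.0735] 0.0771
```

View pics/t2.png

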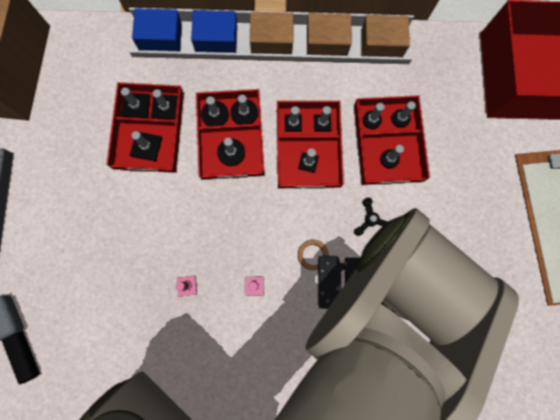

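The top view shows all four feet upright in their matching front bays: (145,146), (231,151), (309,161) and (391,157). Their tops measure about 74 mm, and the hand knob is still at (372,218). I'll hand in the job.

```bash
python3 -c "from workcell import *;print(sign_off())"
```

```text
the job is handed in; nothing more can be done
None
```

All four feet are standing upright and released in the front bays of their matching bins, and I handed the job in at about 30 s; the arm came nowhere near the hexagon bar or hand knob, though it hid the bar in the last picture.

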